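# Load the badge tray into the curing lamp and switch it on

### The arm

A 6-joint arm with a two-finger parallel gripper is mounted at the origin on a cart in front of the work surface, level with it; the furniture and walls round the work are solid. World frame = base frame: x ahead of the robot, y to its left, z up, the work surface at z = 0. Lengths are in m, angles in degrees, forces in N, time in s.
With the tool pointing down it reaches from about 0.25 to 0.725 m from the base axis. Payload 9.7 kg.
Tool frame: the origin (TCP) lies at the very end of the fingers, on their centre line; the grasp point (between the pads) lies bot.hold_point_z behind it (bot.hold_point_z is the distance from the TCP to the grasp point, in m); x points along the fingers, y is the direction in which the jaws open and shut, and the axes are right-handed (so a half turn about x gives the same grasp; the last joint's range is limited). The gripper opens to 85 mm and grips with 20 to 120 N. Pads are 22 mm wide; open, the fingers measure 114 mm over their backs; the gripper's body (76 mm by 85 mm) begins 54 mm behind the grasp point. The pads swing forward as they close: fully open they stand 13 mm farther back than shut.
Start: joints at [64.687, 4.979, 10.078, 95.1, 0, 90], TCP at [0.235, 0.497, 0.231] pointing down, gripper open.
Joint ranges: [-179.16, 179.16], [-48.56, 103.87], [-65.8, 70.77], [-126.05, 130.52], [-82.76, 87.17], [-180, 180]. Speed limits (degrees/s): [127.2, 127.2, 147.25, 180, 180, 180].

### API

Orientations are given as [roll, pitch, yaw] about the fixed x, y, z axes, in that order (R = Rz(yaw) Ry(pitch) Rx(roll)).
In Python, from workcell import bot, imaging gives the robot as it stands.
- The arm moves only by the shell command python3 -m inch 'ROWS' [OPENING] [FORCE]. ROWS is JSON, a list of rows, each a list of 2 entries, a list of its own where there are three numbers: the shift along the tool's x, y, z in mm, then the turn about the tool's x in rad. A call has 1 to 8 rows; each row shifts and turns the commanded pose from where the row before left it, along the tool's axes as they then stand; what a row does not reach is not made up. A row lasts 1/12 s, in which the tool goes at most 41.7 mm and 7.16 degrees, less where a joint would pass 70% of its speed; a pose out of reach is approached as far as the arm can. A call with a gripper value outside its range is refused whole. OPENING is the opening in per cent of the stroke, from 0 (shut) to 100 (fully open), set as the call begins (- or left out, the last holds). The fingers move at their own pace and stop on an object; FORCE is the grip in N (left out, the last holds). Time passes only in rows, so rows that do not move let the fingers close. It gives the time, the measured TCP pose, the force and the opening at its end, in the units of the state.
- bot.get_obs(): the state, without advancing time (a new reading comes with each control period).
- imaging.camera(name): name is "scene" or "top"; returns a dict with "color" (400x640x3 uint8, red, green, blue), "fovy" (degrees; the focal length in pixels is half the picture's height over the tangent of half this angle, whatever the lens; pixels are square), "cx", "cy" (the principal point, pixels), "xyz" and "attitude" of the camera in the world. Camera axes: x right, y down, z forward; pixel columns grow to the right and rows downward; lengths in m; the calibration is good to about 2 mm. A picture is of the moment at which its call begins. There is no depth.
- bot.job_done(): hands the job in, once; it reports no verdict.
The state is a dict: "time": time; "q": joint angles; "qd": joint speeds; "joint_efforts": joint torques, N m; "ee_pos": TCP position; "tcp_rot": TCP orientation; "wrist_force": force on the tool from outside, world axes, zero at the start; "torque": the same for the moment, N m; "opening": finger opening in m.
Only numpy, scipy, OpenCV 4.12 (cv2) and the standard library are available. Lean on these libraries where they do the work, as an engineer would, in place of code of your own. Each camera call takes 0.05 s, during which the arm holds its last target. There are 200 camera calls.

### The job

Slide the loaded badge tray into the slot of the curing lamp with its grip facing out, until its front plate lies against the lamp's front, keeping both badges in their recesses. Only then turn the rotary switch on the lamp's sloping panel a quarter turn clockwise, from off (pointer to the left) to on (pointer up the slope), until it snaps in, and let go of it. Do not shove the marker and the glue stick that lie beside them.

Things in the scene. Friction and masses are not known exactly. Their poses are not given: they have to be found in the camera images.
- lamp_unit: Grey desk-shaped curing lamp, fixed, 120 deep (x) x 160 wide (y) x 160 mm high. Origin: centre of its footprint on the worktop, 60 mm behind its front face; x from front to back, y left, z up. The front is upright to 85 mm, with the tray slot in it; above, a panel slopes back and up at 35 deg to 160 mm, the rotary switch in its middle. A badge press up to 0.37 m tall stands 0.1 m to its right.
- slot_mouth (a point): Middle of the slot's lower edge, on the front face, 30 mm above the worktop; axes as the lamp's. The slot is 141 wide, 28 high, 108 mm deep; its flat floor (at this height) carries the tray. Inside, from 19 mm behind the front, a guide lip on each side reaches to 61.5 mm from the middle, 12.5 mm above the floor, over the tray's edges (8 mm thick).
- switch (a joint): Angle of the rotary switch (rad): 0 = off, 1.571 = on, hard stop and spring detent at both; it snaps from the middle (0.785) to the nearer end, needing up to 0.2 N m. It grows clockwise as seen looking at the panel. Its axis is square to the panel, 35 deg from vertical, leaning towards the robot.
- switch_grip (a point): Point to grip, on the switch axis 32 mm out from the panel. z = the axis, out of the panel; y along the black handle bar to its pointer end (at off: along the lamp's y, left; at on: up the slope). The bar is 18 mm thick, reaches 46 mm from the axis to the pointer end and 36 mm the other way, and stands 9 to 42 mm out from the panel, on a 54 mm disc 9 mm high.
- tray: Loose badge tray, about 0.25 kg: aluminium plate 70 (x) x 135 (y) x 8 mm, two round recesses 60 mm wide, 4 mm deep. At its -x edge stands a front plate 5 x 153 x 34 mm that carries a black grip. Origin: middle of the underside; z up, x to the leading edge, 35 mm ahead. The front plate's back face is 35 mm behind the origin: home, the origin is 35 mm inside the slot mouth.
- tray_grip (a point): Point to grip on the tray's black grip, 72 mm from the tray's origin towards -x, 22 mm above its underside; axes as the tray's. The grip is a block 16 mm thick in y (grasp across this), 52 mm long in x (40 to 92 mm from the origin), 6 to 30 mm above the underside.
- badge_0: Loose round badge, 56 mm wide, 6 mm thick, lying in the tray's left (+y) recess; origin at the centre of its underside.
- badge_1: Loose round badge, 56 mm wide, 7 mm thick, lying in the tray's right (-y) recess; origin at the centre of its underside.
- marker_0: Bystander: felt marker, 131 x 16 mm, lying between the tray and the badge press; origin at its middle.
- glue_stick: Bystander: glue stick, 91 x 25 mm, lying between the lamp and the badge press; origin at its middle.

How it is judged:
By the outcome, as a careful person would: the job done as asked, in the order asked, and still so for the second after the job is handed in, with the robot touching nothing.
It also fails if it takes over 53 s, if anything falls off the work surface, if the arm or the gripper's body presses on something with over 40 N, if the wrist force passes 120 N, or if a joint passes its speed limit or range.

## Working session

There is one attempt and no reset: what is moved stays moved. The work goes in short steps, Python scripts to look and compute and a shell command to move; the robot and the scene stay as the last step left them, time stands still between calls to the robot, and variables do not carry over. Pictures are saved under pics/ and viewed, and the job is handed in when it is done.

```bash
ls; mkdir -p pics; python3 - <<'E'
from workcell import bot, imaging
import cv2
print(bot.hold_point_z, bot.get_obs())
for n in("scene","top"):
    c=imaging.camera(n); cv2.imwrite(f"pics/{n}0.png",c["color"][:,:,::-1])
    print(n,{k:v for k,v in c.items() if k!="color"})
E
```

```text
pics
0.0187 {'time': 0.0, 'q': array([ 6.46878271e+01,  5.01218936e+00,  1.00333243e+01,  9.50998779e+01,
       -1.93141223e-03,  9.00019465e+01]), 'qd': array([-0.00734997,  0.0981807 ,  0.00157049,  0.01992739,  0.00597766,
       -0.04221496]), 'joint_efforts': array([ 3.21927128e-04, -5.20387459e+01,  4.64804971e+01,  1.63634797e-02,
        8.87413398e-05, -1.70074480e-05]), 'ee_pos': array([0.23505968, 0.4969768 , 0.2305625 ]), 'tcp_rot': array([ -88.59298258,   89.9212333 , -113.90710066]), 'wrist_force': array([-0.20240594, -0.06607648,  0.54027104]), 'torque': array([-0.04708101, -0.02806684,  0.00080678]), 'opening': 0.08575313260573461}
scene {'fovy': 48.404193991925936, 'cx': 319.21481584755225, 'cy': 200.26773994547088, 'xyz': array([0.80514402, 0.50771576, 0.74483284]), 'attitude': array([-139.65973179,   -0.22930278,  150.28236756])}
top {'fovy': 53.06482403132502, 'cx': 315.78118855742923, 'cy': 199.58507605515445, 'xyz': array([0.44622018, 0.01982484, 0.95569137]), 'attitude': array([-172.52646273,   -0.56583748,  -89.98939728])}
```

View pics/scene0.png

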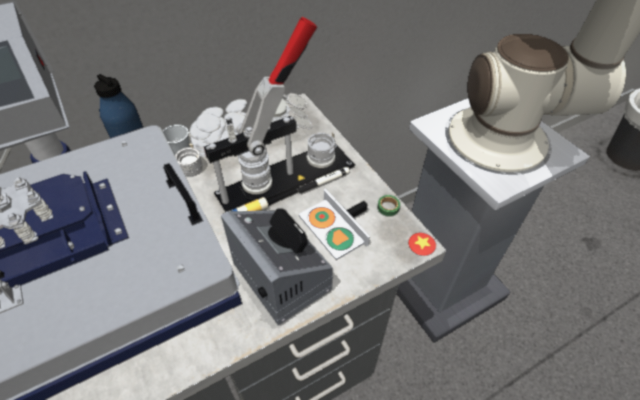

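View pics/top0.png

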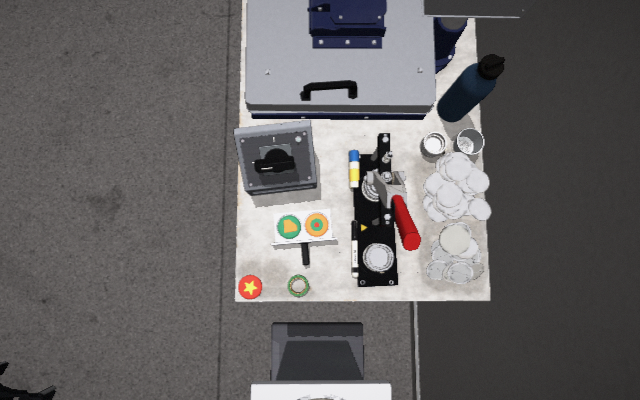

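The top view shows the lamp at about (275,157) px, the tray at (304,227) with its grip pointing down to (306,255), the marker at (355,250), and the glue stick at (354,168). I'll enlarge both views to get measurable corners.

```bash
cat > h.py <<'E'
import numpy as np, cv2
from scipy.spatial.transform import Rotation as R
from workcell import bot, imaging
def cam(n): return imaging.camera(n)
def ray(c,u,v):
    f=200/np.tan(np.radians(c["fovy"]/2))
    d=R.from_euler("xyz",c["attitude"],degrees=True).apply([(u-c["cx"])/f,(v-c["cy"])/f,1])
    return np.array(c["xyz"]),d
def onz(c,u,v,z):
    o,d=ray(c,u,v); return (o+d*(z-o[2])/d[2])
def proj(c,p):
    f=200/np.tan(np.radians(c["fovy"]/2))
    q=R.from_euler("xyz",c["attitude"],degrees=True).inv().apply(np.array(p)-c["xyz"])
    return np.round([c["cx"]+f*q[0]/q[2],c["cy"]+f*q[1]/q[2]],1)
def crop(c,name,x0,y0,w,h,s):
    im=c["color"][y0:y0+h,x0:x0+w,::-1]
    im=cv2.resize(im,None,fx=s,fy=s,interpolation=cv2.INTER_CUBIC)
    for k in range(0,w,10): cv2.putText(im,str(x0+k),(k*s,8),0,.3,(0,0,255),1)
    for k in range(0,h,10): cv2.putText(im,str(y0+k),(0,k*s+4),0,.3,(0,0,255),1)
    cv2.imwrite(f"pics/{name}.png",im)
E
python3 - <<'E'
from h import *
t=cam("top"); s=cam("scene")
crop(t,"topc",225,115,150,115+30,4); crop(t,"topd",225,190,150,110,5); crop(s,"scec",215,170,180,150,4)
for n,c,(x0,y0,w,h) in(("top",t,(265,200,80,50)),("scene",s,(295,190,70,70))):
    hsv=cv2.cvtColor(c["color"],cv2.COLOR_RGB2HSV)[y0:y0+h,x0:x0+w]
    m=((hsv[...,1]>110)&(hsv[...,2]>60)).astype(np.uint8)
    k,l,st,ce=cv2.connectedComponentsWithStats(m)
    for i in range(1,k):
        if st[i,4]>60:
            u,v=ce[i]+[x0,y0]; print(n,st[i],u,v,onz(c,u,v,.011))
E
```

```text
top [ 40  14  23  23 371] 316.3315363881402 224.6145552560647 [0.51059697 0.00920839 0.011     ]
top [ 13  16  23  23 363] 288.8484848484849 226.84297520661158 [0.50528915 0.0739646  0.011     ]
scene [ 15  18  25  20 269] 321.56877323420076 217.89591078066914 [0.51335483 0.0123849  0.011     ]
scene [ 33  39  24  20 166] 340.6265060240964 240.39156626506025 [0.50864704 0.08102426 0.011     ]
scene [ 38  40  15  15 147] 338.8979591836735 237.1360544217687 [0.50749412 0.07245685 0.011     ]
```

View pics/topc.png

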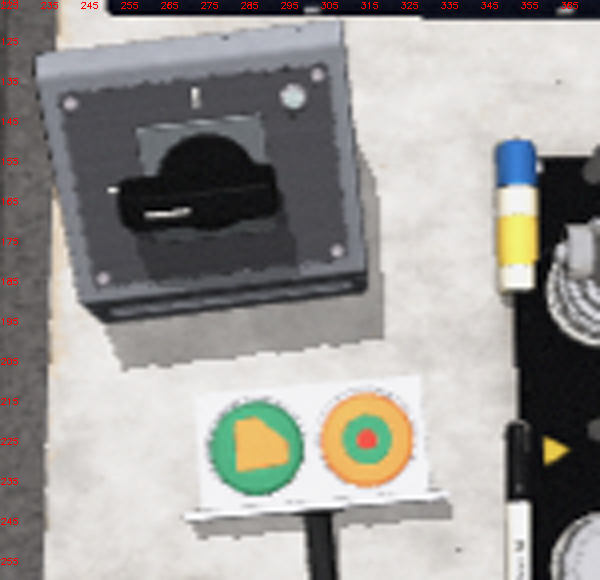

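View pics/topd.png

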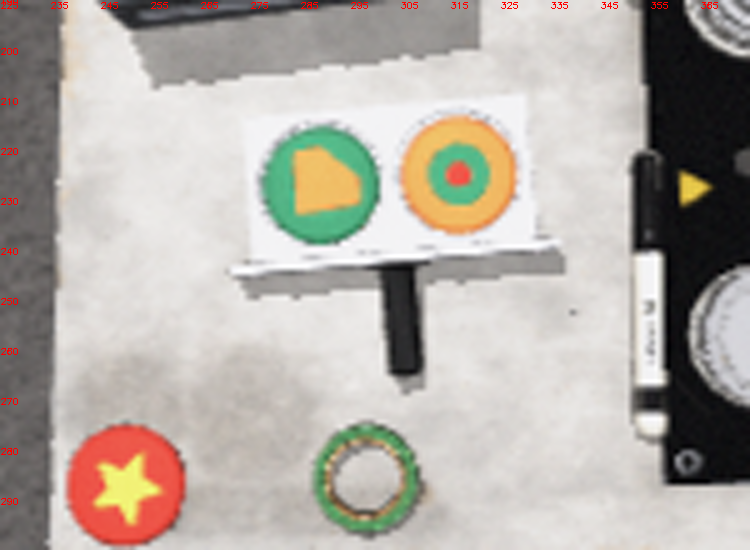

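View pics/scec.png

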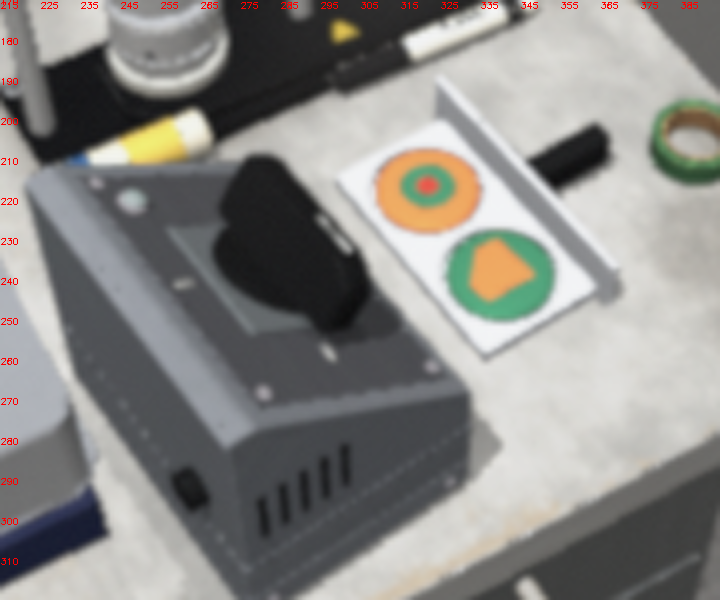

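```bash
python3 - <<'E'
from h import *
t=cam("top"); s=cam("scene")
T=lambda x,y,z:onz(t,225+x/4,115+y/4,z)
D=lambda x,y,z:onz(t,225+x/5,190+y/5,z)
S=lambda x,y,z:onz(s,215+x/4,170+y/4,z)
def rep(n,l,r):
    d=l-r; print(n,l.round(4),r.round(4),"mid",((l+r)/2).round(4),"len",np.hypot(*d[:2]).round(4),"yaw",np.degrees(np.arctan2(-d[0],d[1])).round(2))
rep("lamp back top",T(38,58,.16),T(342,22,.16))
rep("lamp slope top",T(45,88,.16),T(347,51,.16))
rep("lamp front edge",T(78,300,.085),T(365,272,.085))
rep("tray back",D(243,118,.008),D(527,95,.008))
rep("plate top",D(230,271,.034),D(560,245,.034))
print("grip end",D(405,373,.03),"root",D(398,268,.03))
print("SCENE"); 
rep("lamp back top",S(228,447,.16),S(25,187,.16))
print("front edge left",S(468,388,.085))
rep("tray back",S(487,358,.008),S(337,182,.008))
rep("plate top",S(617,270,.034),S(438,80,.034))
print("grip end",S(600,133,.03))
b0=D(321,185,.011);b1=D(459,174,.011);rep("badges",b0,b1)
E
```

```text
lamp back top [0.695  0.1784 0.16  ] [0.7146 0.0229 0.16  ] mid [0.7048 0.1006 0.16  ] len 0.1567 yaw 7.19
lamp slope top [0.6792 0.1744 0.16  ] [0.6992 0.0203 0.16  ] mid [0.6892 0.0973 0.16  ] len 0.1554 yaw 7.4
lamp front edge [0.5814 0.1677 0.085 ] [0.5973 0.0102 0.085 ] mid [0.5894 0.089  0.085 ] len 0.1583 yaw 5.76
tray back [0.5369 0.1106 0.008 ] [ 0.548  -0.0243  0.008 ] mid [0.5424 0.0431 0.008 ] len 0.1353 yaw 4.72
plate top [0.4642 0.113  0.034 ] [ 0.4761 -0.0379  0.034 ] mid [0.4701 0.0376 0.034 ] len 0.1514 yaw 4.51
grip end [0.41801321 0.03299637 0.03      ] root [0.46565163 0.03637179 0.03      ]
SCENE
lamp back top [0.6972 0.1813 0.16  ] [0.7171 0.0283 0.16  ] mid [0.7072 0.1048 0.16  ] len 0.1543 yaw 7.42
front edge left [0.5807602  0.16445015 0.085     ]
tray back [0.5378 0.1143 0.008 ] [ 0.5499 -0.0184  0.008 ] mid [0.5439 0.0479 0.008 ] len 0.1333 yaw 5.23
plate top [0.4656 0.1162 0.034 ] [ 0.4793 -0.0346  0.034 ] mid [0.4724 0.0408 0.034 ] len 0.1514 yaw 5.2
grip end [0.42223591 0.03632136 0.03      ]
badges [0.5049 0.0731 0.011 ] [0.5102 0.0081 0.011 ] mid [0.5075 0.0406 0.011 ] len 0.0652 yaw 4.61
```

```bash
cat >> h.py <<'E'
def tool():
    o=bot.get_obs(); return np.array(o["ee_pos"]),R.from_euler("xyz",o["tcp_rot"],degrees=True),o
def go(p,yaw_jaw):
    """total shift in tool axes AFTER turning and before turning (mm), turn (rad); jaw axis (tool y) to yaw_jaw deg mod 180"""
    x,r,o=tool(); y=r.as_matrix()[:,1]; a=np.degrees(np.arctan2(y[1],y[0]))
    d=(yaw_jaw-a+90)%180-90      # world turn; tool x is down -> sign flips
    t=-np.radians(d); r2=r*R.from_rotvec([t,0,0])
    print("tcp",x.round(4),"jaw",a.round(2),"turn",t.round(4),"shift before turn",(1e3*r.inv().apply(p-x)).round(1),"after",(1e3*r2.inv().apply(p-x)).round(1),
      "F",o["wrist_force"].round(1),"op",round(o["opening"],4),"t",round(o["time"],2),"q6",o["q"][5].round(1))
    return t
E
python3 - <<'E'
from h import *
L=np.radians(4.8)
g=np.array([.508,.0425])-.075*np.array([np.cos(L),np.sin(L)])
print(g); go(np.array([g[0],g[1],.13]),94.8)
print(tool()[1].as_matrix().round(3))
E
```

```text
[0.43326304 0.03622416]
tcp [0.2351 0.4971 0.231 ] jaw 64.69 turn -0.5256 shift before turn [ 101.2 -331.9  376.2] after [ 101.2 -475.8  158.9] F [ 0.4 -0.   0.2] op 0.0854 t 0.3 q6 90.0
[[-0.     0.428  0.904]
 [-0.     0.904 -0.428]
 [-1.    -0.001 -0.   ]]
```

```bash
python3 -m inch '[[[10,0,0],-0.105],[[10,0,0],-0.105],[[10,0,0],-0.105],[[10,0,0],-0.105],[[10,0,0],-0.105],[[2,-38,12.7],0],[[2,-38,12.7],0],[[2,-38,12.7],0]]' 100 20
python3 -m inch '[[[2,-38,12.7],0],[[2,-38,12.7],0],[[2,-38,12.7],0],[[2,-38,12.7],0],[[2,-38,12.7],0],[[2,-38,12.7],0],[[2,-38,12.7],0],[[2,-38,12.7],0]]'
python3 -m inch '[[[0,-38,12.7],0],[[0,-18,6],0],[[0,0,0],0],[[0,0,0],0]]'
python3 - <<'E'
from h import *
go(np.array([.4333,.0362,.13]),94.8); t=cam("top"); crop(t,"t1",225,115,180,150,4); s=cam("scene"); crop(s,"s1",215,110,200,150,4)
E
```

```text
time: 0.97
ee_pos: [0.2825, 0.3855, 0.1745]
tcp_rot: [-125.8, 89.9, -120.9]
wrist_force: [1.0, -0.5, 0.1]
opening: 0.0852
time: 1.63
ee_pos: [0.4094, 0.0903, 0.1595]
tcp_rot: [8.5, 89.9, 13.3]
wrist_force: [0.9, 0.8, -0.8]
opening: 0.0856
time: 1.97
ee_pos: [0.4325, 0.0371, 0.1591]
tcp_rot: [158.6, 90.0, 163.2]
wrist_force: [-0.5, 0.1, -0.6]
opening: 0.0852
tcp [0.4325 0.0371 0.1591] jaw 94.61 turn -0.0033 shift before turn [29.1 -1.   0.8] after [29.1 -1.   0.8] F [-0.5  0.1 -0.6] op 0.0852 t 1.97 q6 0.3
```

View pics/s1.png

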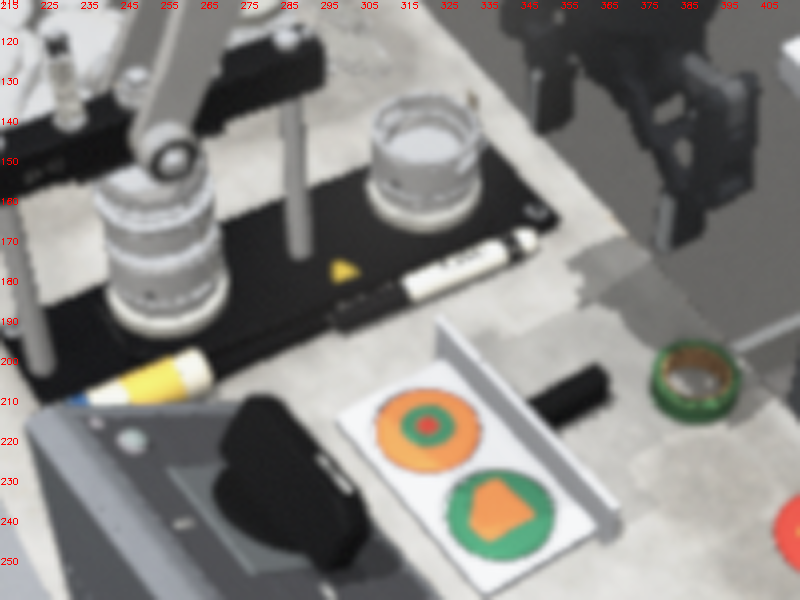

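```bash
python3 -m inch '[[[30,-1,0.8],0],[[35,0,0],0],[[35,0,0],0],[[25,0,0],0],[[17,0,0],0],[[8,0,0],0],[[4,0,0],0],[[0,0,0],0]]' 60 30
python3 -m inch '[[[0,0,0],0],[[0,0,0],0],[[0,0,0],0],[[0,0,0],0],[[0,0,0],0],[[0,0,0],0],[[0,0,0],0],[[0,0,0],0]]' 0 100
python3 - <<'E'
from h import *
go(np.array([.4333,.0362,.005]),94.8); s=cam("scene"); crop(s,"s2",285,150,130,110,6)
E
```

```text
time: 2.73
ee_pos: [0.4332, 0.0377, 0.0054]
tcp_rot: [173.3, 90.0, 178.1]
wrist_force: [0.2, 0.1, 1.1]
opening: 0.0512
time: 3.4
ee_pos: [0.4341, 0.0371, 0.0067]
tcp_rot: [1.0, 89.9, 5.8]
wrist_force: [-1.9, -0.2, 6.4]
opening: 0.014
tcp [0.4341 0.0371 0.0067] jaw 94.75 turn -0.0009 shift before turn [ 1.7 -0.8 -0.9] after [ 1.7 -0.8 -0.9] F [-1.9 -0.2  6.4] op 0.014 t 3.4 q6 0.1
```

View pics/s2.png

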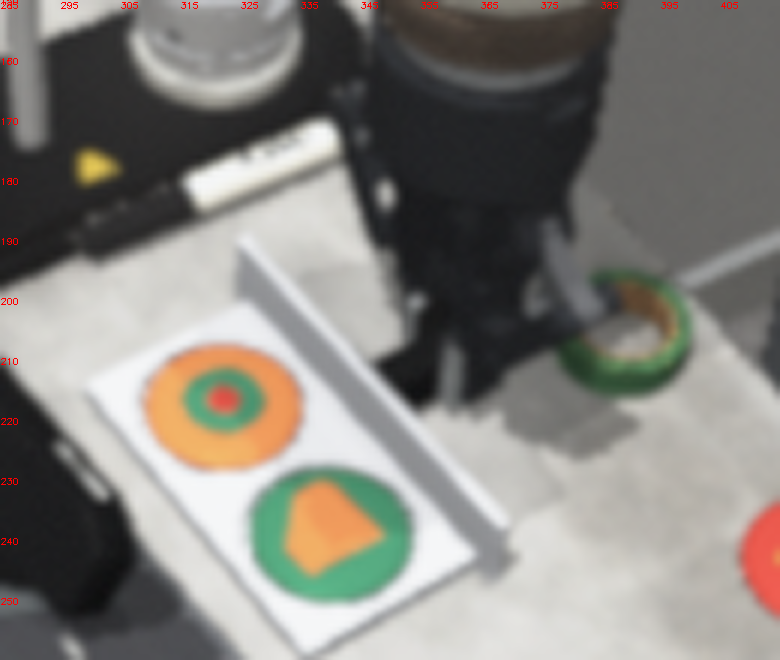

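```bash
python3 -m inch '[[[-2,0,0],0],[[-4,0,0],0],[[-6,0,0],0],[[-7,0,0],0],[[-7,0,0],0],[[-5,0,0],0],[[-2,0,0],0],[[0,0,0],0]]'  0 120
python3 - <<'E'
from h import *
x,r,o=tool(); print(x,o["wrist_force"],o["torque"]); t=cam("top"); crop(t,"t3",225,115,150,150,4); s=cam("scene"); crop(s,"s3",215,150,190,150,4)
E
```

```text
time: 4.12
ee_pos: [0.4337, 0.0371, 0.039]
tcp_rot: [-0.2, 89.9, 4.5]
wrist_force: [0.1, 1.0, -2.4]
opening: 0.0135
[0.43371447 0.0370989  0.03902493] [ 0.08469998  1.01868296 -2.43920241] [-0.00384853  0.12817837  0.03843545]
```

View pics/t3.png

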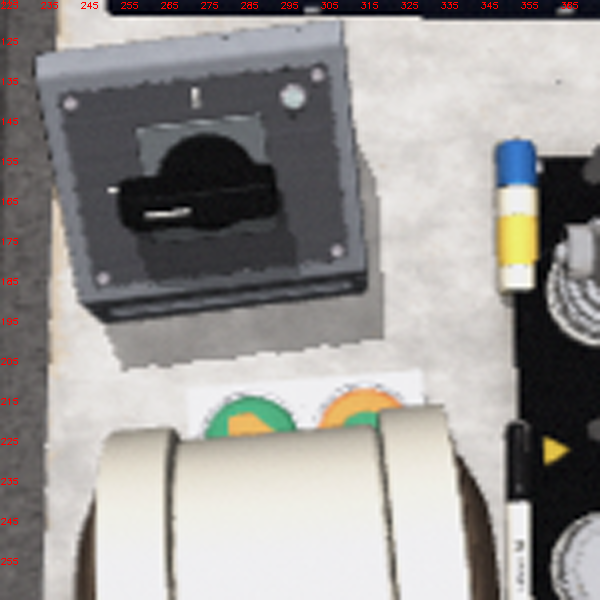

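View pics/s3.png

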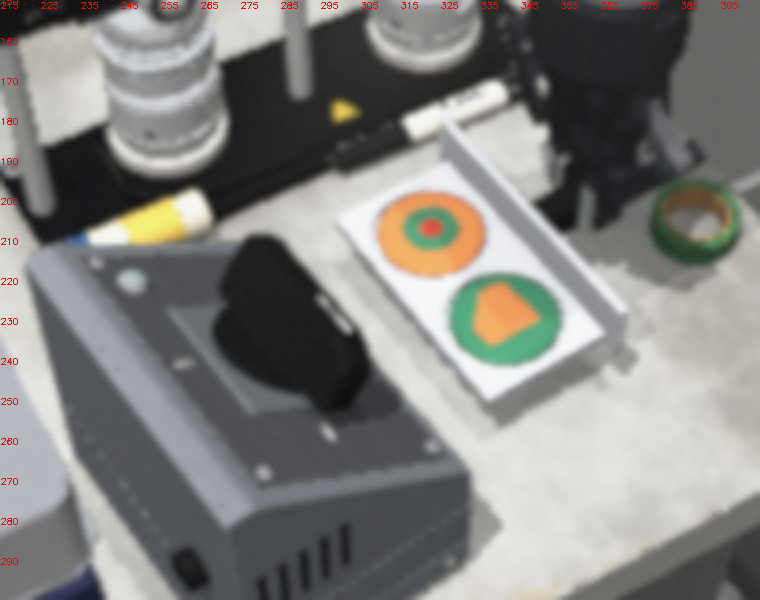

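```bash
cat >> h.py <<'E'
def tri(a,b):
    A=np.zeros((3,3));v=np.zeros(3)
    for o,d in(a,b):
        d=d/np.linalg.norm(d);P=np.eye(3)-np.outer(d,d);A+=P;v+=P@o
    x=np.linalg.solve(A,v); return x,1e3*abs(np.dot(np.cross(a[1],b[1]),a[0]-b[0]))/np.linalg.norm(np.cross(a[1],b[1]))
E
python3 - <<'E'
from h import *
t=cam("top"); s=cam("scene")
P={"tray lead L":((188,390),(490,402)),"tray lead R":((424,370),(337,220)),
"lamp back L":((38,58),(228,527-0)),"lamp back R":((342,22),(25,267-0)),
"screw BL":((70,103),(263,472)),"screw BR":((317,75),(97,262)),"screw FL":((103,278),(432,446)),"mark on":((195,98),(183,362)),"mark off":((113,189),(328,432)),
"lamp front L":((78,300),(469,468))}
X={}
for k,(a,b) in P.items():
    if not k.startswith("tray"): b=(b[0],b[1])
    x,g=tri(ray(t,225+a[0]/4,115+a[1]/4),ray(s,215+b[0]/4,150+b[1]/4)); X[k]=x; print(k,x.round(4),"gap mm",g.round(1))
E
```

```text
tray lead L [0.5364 0.112  0.0353] gap mm 1.0
tray lead R [ 0.5475 -0.0237  0.0359] gap mm 2.4
lamp back L [0.6964 0.1791 0.1559] gap mm 0.2
lamp back R [0.7164 0.023  0.1539] gap mm 0.6
screw BL [0.6735 0.1625 0.1532] gap mm 0.5
screw BR [0.6886 0.0357 0.1536] gap mm 0.4
screw FL [0.592  0.1527 0.0952] gap mm 0.1
mark on [0.6776 0.0985 0.1502] gap mm 1.3
mark off [0.6352 0.1432 0.126 ] gap mm 1.9
lamp front L [0.5813 0.1669 0.0887] gap mm 0.9
```

```bash
python3 - <<'E'
from h import *
t=cam("top"); s=cam("scene")
for n,a,b in(("L before",(273.6,213.6),(336.75,259.5)),("R before",(330.4,209),(299.25,215.5)),("L now",(272,212.5),(337.5,250.5)),("R now",(331,207.5),(299.25,205))):
    print(n,tri(ray(t,*a),ray(s,*b)))
x,r,o=tool()
a=np.array([np.cos(np.radians(6.8)),np.sin(np.radians(6.8)),0]); M=np.array([.589,.0895,0])
for d in(.121,.039): p=M-d*a; p[2]=.039; go(p,96.8)
crop(s,"s4",290,150,100,110,7)
E
```

```text
L before (array([0.53670771, 0.11144377, 0.00341624]), np.float64(1.4582296366765524))
R before (array([ 0.5480825 , -0.02417089,  0.00071341]), np.float64(1.685968494715972))
L now (array([0.53637416, 0.11198005, 0.03532237]), np.float64(1.02194755698364))
R now (array([ 0.5474985 , -0.02373894,  0.03591472]), np.float64(2.3804910847758163))
tcp [0.4331 0.037  0.038 ] jaw 94.77 turn -0.0355 shift before turn [-1.1 35.  38.8] after [-1.1 33.6 40.1] F [ 0.  -0.5 -1.9] op 0.0137 t 4.42 q6 0.1
tcp [0.4331 0.037  0.038 ] jaw 94.77 turn -0.0355 shift before turn [ -1.1  37.9 120.8] after [ -1.1  33.6 122.1] F [ 0.  -0.5 -1.9] op 0.0137 t 4.42 q6 0.1
```

View pics/s4.png

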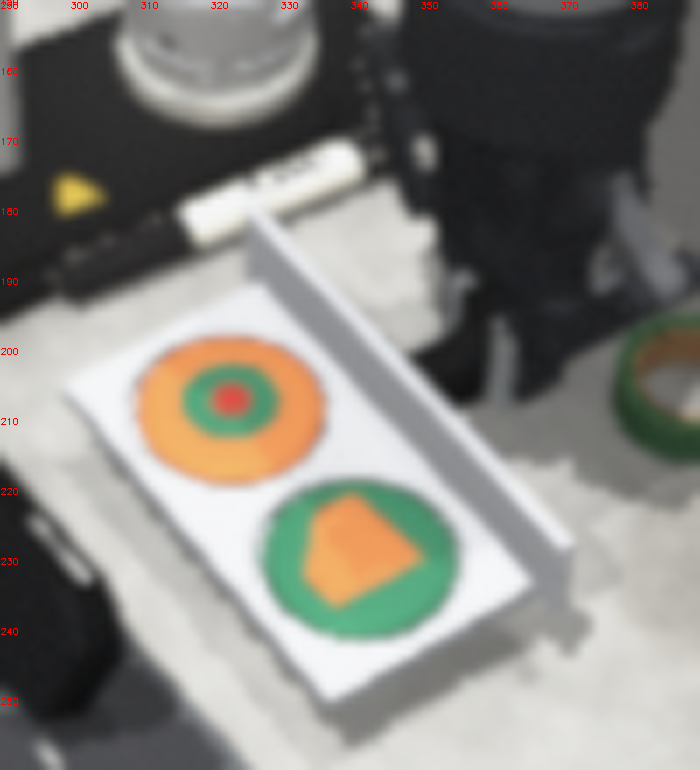

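```bash
python3 -m inch '[[[0,0,0],-0.018],[[0,0,0],-0.0175],[[0,6,7],0],[[0,9,11],0],[[0,9,11],0],[[0,6,7],0],[[0,3.6,4],0],[[0,0,0],0]]'
python3 - <<'E'
from h import *
a=np.array([np.cos(np.radians(6.8)),np.sin(np.radians(6.8)),0]); M=np.array([.589,.0895,0])
p=M-.121*a; p[2]=.039; go(p,96.8)
t=cam("top"); crop(t,"t5",225,115,150,150,4); s=cam("scene"); crop(s,"s5",240,160,140,110,5)
E
```

```text
time: 5.08
ee_pos: [0.4695, 0.076, 0.0381]
tcp_rot: [162.6, 90.0, 169.5]
wrist_force: [-0.3, -0.4, -1.9]
opening: 0.0135
tcp [0.4695 0.076  0.0381] jaw 96.86 turn 0.001 shift before turn [-0.9 -0.7 -0.7] after [-0.9 -0.7 -0.7] F [-0.3 -0.4 -1.9] op 0.0135 t 5.08 q6 2.3
```

View pics/t5.png

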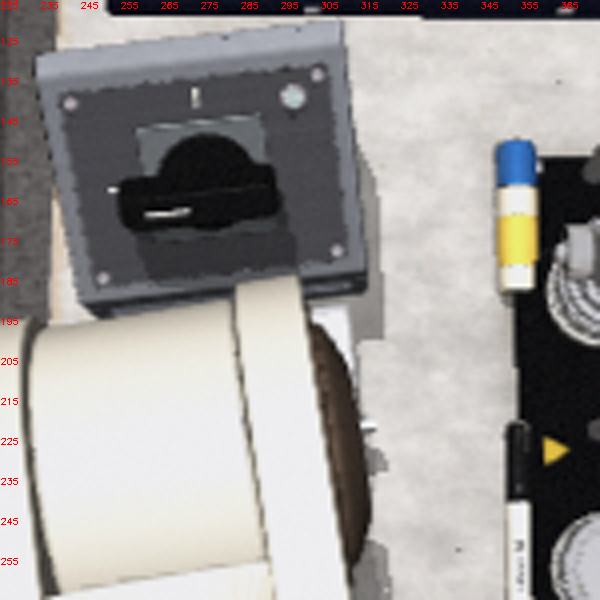

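View pics/s5.png

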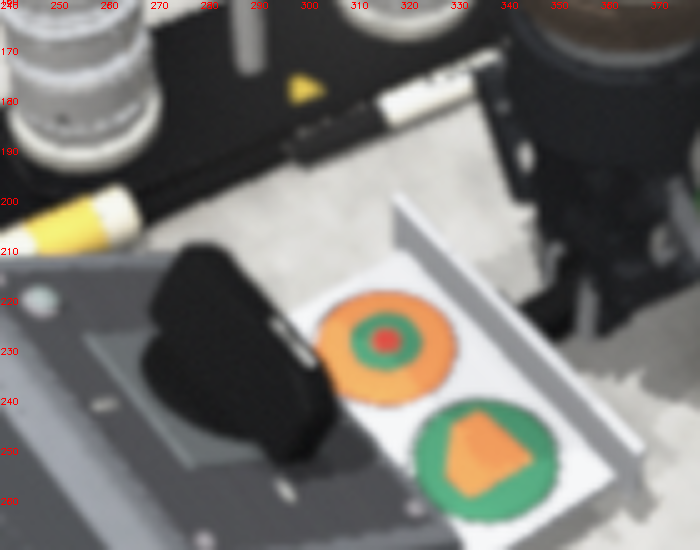

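```bash
python3 -m inch '[[[-0.5,-0.3,3],0],[[0,-0.3,5],0],[[0,0,6],0],[[0,0,5],0],[[0,0,3],0],[[0,0,0],0]]'
python3 -m inch '[[[0,0,3],0],[[0,0,4],0],[[0,0,4],0],[[0,0,4],0],[[0,0,2],0],[[0,0,0],0]]'
python3 - <<'E'
from h import *
x,r,o=tool(); print(o["torque"]); s=cam("scene"); crop(s,"s6",240,160,140,110,5)
E
```

```text
time: 5.68
ee_pos: [0.4916, 0.0771, 0.0387]
tcp_rot: [-10.2, 90.0, -3.4]
wrist_force: [-0.7, -0.6, -2.0]
opening: 0.0135
time: 6.18
ee_pos: [0.5084, 0.0793, 0.0387]
tcp_rot: [-9.9, 90.0, -3.1]
wrist_force: [2.6, 0.1, -2.8]
opening: 0.0136
[ 0.03052923 -0.12604994  0.00336107]
```

View pics/s6.png

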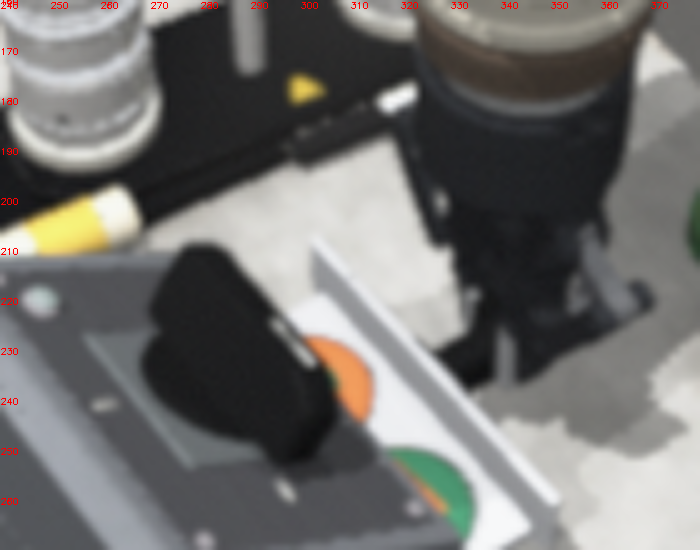

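```bash
python3 -m inch '[[[0,0,3],0],[[0,0,4],0],[[0,0,4],0],[[0,0,3],0],[[0,0,2],0],[[0,0,0],0]]'
python3 -m inch '[[[0,0,3],0],[[0,0,4],0],[[0,0,4],0],[[0,0,3],0],[[0,0,2],0],[[0,0,0],0]]'
python3 - <<'E'
from h import *
x,r,o=tool(); print(o["torque"]); s=cam("scene"); crop(s,"s7",240,160,140,110,5)
E
```

```text
time: 6.73
ee_pos: [0.5244, 0.0812, 0.0388]
tcp_rot: [-2.6, 90.0, 4.2]
wrist_force: [1.8, 0.7, -2.6]
opening: 0.0135
time: 7.23
ee_pos: [0.5403, 0.083, 0.0387]
tcp_rot: [-4.4, 90.0, 2.4]
wrist_force: [1.3, -0.8, -4.5]
opening: 0.0138
[-0.12436108 -0.00845811 -0.05192587]
```

View pics/s7.png

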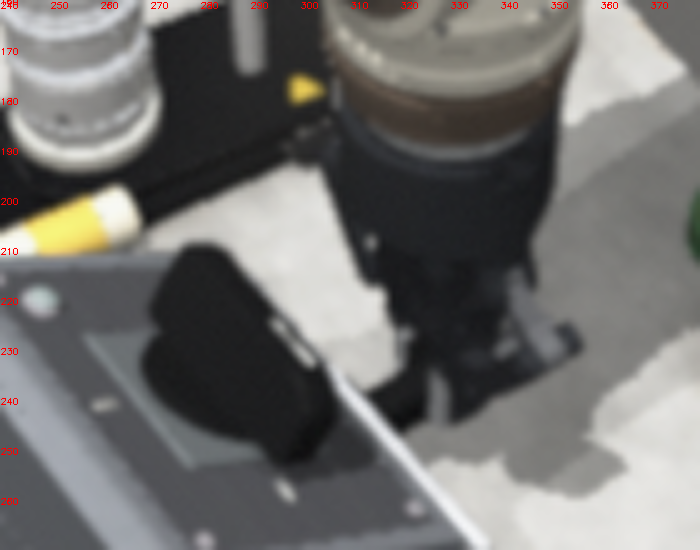

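```bash
python3 -m inch '[[[0.5,0,2],0],[[0.5,0,2],0],[[0.5,0,2],0],[[0,0,1],0],[[0,0,0],0]]'
python3 -m inch '[[[0,0,1],0],[[0,0,1],0],[[0,0,0],0]]'
python3 -m inch '[[[0,0,1],0],[[0,0,1],0],[[0,0,0],0]]'
```

```text
time: 7.7
ee_pos: [0.5468, 0.0838, 0.0373]
tcp_rot: [-40.5, 90.0, -33.7]
wrist_force: [-1.9, -1.7, -1.7]
opening: 0.0137
time: 7.95
ee_pos: [0.5487, 0.084, 0.0373]
tcp_rot: [-25.3, 90.0, -18.5]
wrist_force: [-1.7, -1.9, -3.0]
opening: 0.0136
time: 8.2
ee_pos: [0.5492, 0.0838, 0.037]
tcp_rot: [-167.1, 89.8, -160.3]
wrist_force: [-9.7, -3.9, 1.2]
opening: 0.0136
```

```bash
python3 -m inch '[[[0,0,1],0],[[0,0,1],0],[[0,0,0],0]]'
python3 - <<'E'
from h import *
x,r,o=tool(); print(x,o["wrist_force"],o["torque"]);t=cam("top"); crop(t,"t8",225,115,150,150,4); s=cam("scene"); crop(s,"s8",270,190,110,110,6)
E
```

```text
time: 8.45
ee_pos: [0.5492, 0.0838, 0.037]
tcp_rot: [-174.3, 89.6, -167.5]
wrist_force: [-20.9, -4.9, 8.3]
opening: 0.0133
[0.54922231 0.08381789 0.03698954] [-20.88621511  -4.90654559   8.2660042 ] [-0.93850416  3.83427662  0.36194518]
```

View pics/s8.png

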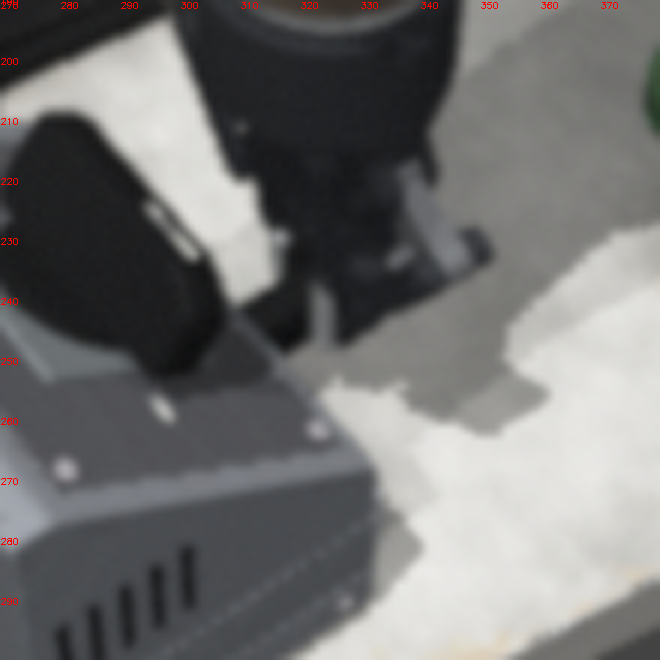

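```bash
python3 -m inch '[[[0,0,-1],0],[[0,0,0],0],[[0,0,0],0],[[0,0,0],0],[[-4,0,-0.5],0],[[-15,0,0],0],[[-25,0,0],0],[[-30,0,0],0]]' 45 60
python3 -m inch '[[[-30,0,-20],0],[[-25,0,-38],0],[[0,0,-40],0],[[0,0,-40],0],[[0,0,-35],0],[[0,0,-15],0],[[0,0,0],0],[[0,0,0],0]]'
python3 - <<'E'
from h import *
x,r,o=tool(); print(x,o["wrist_force"]);t=cam("top"); crop(t,"t9",225,115,110,110,6); s=cam("scene"); crop(s,"s9",270,190,110,110,6)
E
```

```text
time: 9.22
ee_pos: [0.5502, 0.0842, 0.111]
tcp_rot: [-179.7, 89.9, -172.9]
wrist_force: [1.3, -0.1, -0.3]
opening: 0.0385
time: 9.88
ee_pos: [0.3677, 0.0625, 0.1651]
tcp_rot: [3.2, 89.8, 10.1]
wrist_force: [0.3, -0.1, 0.0]
opening: 0.0381
[0.36770496 0.06253391 0.16511364] [ 0.29789953 -0.05960548  0.02822118]
```

View pics/t9.png

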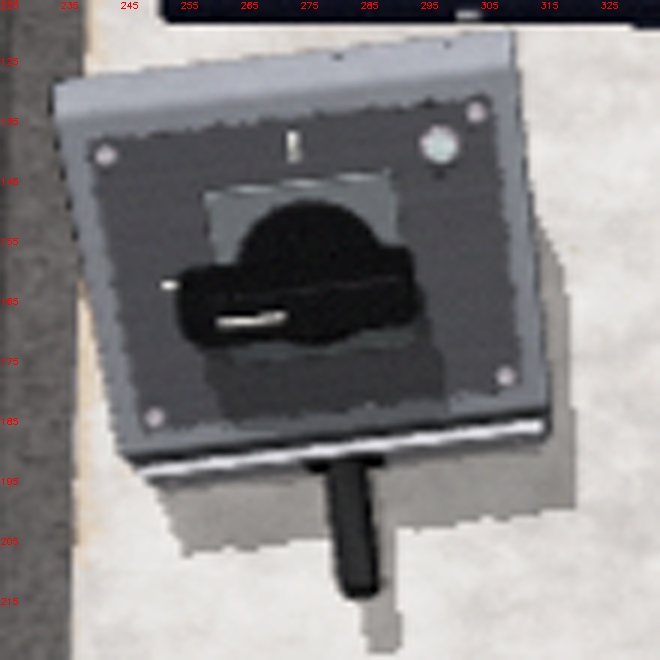

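View pics/s9.png

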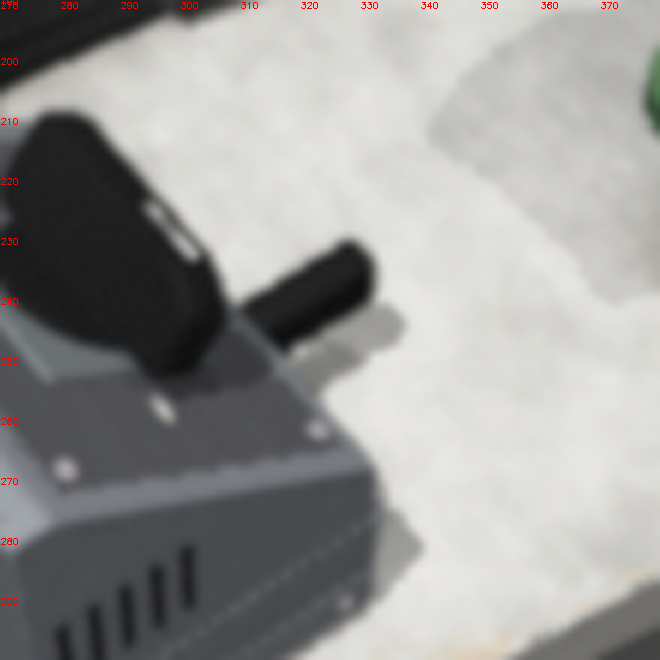

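```bash
python3 - <<'E'
from h import *
t=cam("top"); c=t["color"].astype(int)
# bright strip rows per column (plate top) and lamp front edge
g=c.min(2); 
pts=[];ed=[]
for u in list(range(252,276))+list(range(292,314)):
    v0=int(round(115+ (472-(( (u-225)*6)-135)*.1138)/6))
    w=np.arange(v0-3,v0+4); I=g[v0-3:v0+4,u].astype(float)
    J=np.clip(I-130,0,None); 
    if J.sum()>20: pts.append((u,(J*w).sum()/J.sum()))
P=np.array(pts); k=np.polyfit(P[:,0],P[:,1],1); P=P[abs(np.polyval(k,P[:,0])-P[:,1])<.6]; k=np.polyfit(P[:,0],P[:,1],1)
l=onz(t,250,np.polyval(k,250),.064); r=onz(t,314,np.polyval(k,314),.064); print(len(P),k,l,r,"yaw",np.degrees(np.arctan2(r[0]-l[0],l[1]-r[1])))
for x in(0,1):
  u=[256,308][x]; v0=int(round(np.polyval(k,u))); print(u,v0,[tuple(c[v,u]) for v in range(v0-7,v0+5)])
E
```

```text
46 [-1.17675925e-01  2.22402741e+02] [0.57793953 0.1588221  0.064     ] [0.59534622 0.01506385 0.064     ] yaw 6.903938429480836
256 192 [(np.int64(74), np.int64(75), np.int64(79)), (np.int64(90), np.int64(91), np.int64(98)), (np.int64(119), np.int64(121), np.int64(127)), (np.int64(126), np.int64(127), np.int64(134)), (np.int64(86), np.int64(88), np.int64(94)), (np.int64(43), np.int64(43), np.int64(47)), (np.int64(69), np.int64(68), np.int64(73)), (np.int64(196), np.int64(193), np.int64(199)), (np.int64(162), np.int64(161), np.int64(165)), (np.int64(89), np.int64(87), np.int64(92)), (np.int64(77), np.int64(79), np.int64(82)), (np.int64(126), np.int64(123), np.int64(120))]
308 186 [(np.int64(84), np.int64(83), np.int64(88)), (np.int64(104), np.int64(105), np.int64(109)), (np.int64(119), np.int64(120), np.int64(127)), (np.int64(120), np.int64(121), np.int64(128)), (np.int64(81), np.int64(82), np.int64(87)), (np.int64(43), np.int64(46), np.int64(47)), (np.int64(90), np.int64(88), np.int64(93)), (np.int64(201), np.int64(201), np.int64(207)), (np.int64(135), np.int64(135), np.int64(140)), (np.int64(85), np.int64(83), np.int64(87)), (np.int64(89), np.int64(88), np.int64(88)), (np.int64(123), np.int64(119), np.int64(118))]
```

```bash
python3 -m inch '[[[10,0,30],0],[[15,0,35],0],[[25,0,35],0],[[25,0,25],0],[[25,0,11],0],[[15,0,0],0],[[7,0,0],0],[[0,0,0],0]]' 0 60
python3 -m inch '[[[0,0,3],0],[[0,0,4],0],[[0,0,4],0],[[0,0,2],0],[[0,0,1],0],[[0,0,1],0],[[0,0,0],0]]'
```

```text
time: 10.7
ee_pos: [0.5007, 0.0783, 0.0406]
tcp_rot: [-177.9, 89.8, -171.1]
wrist_force: [-0.7, 0.2, 0.5]
opening: 0.0001
time: 11.28
ee_pos: [0.5166, 0.0802, 0.0432]
tcp_rot: [4.3, 90.0, 11.1]
wrist_force: [0.0, 0.1, -0.3]
opening: -0.0002
```

```bash
python3 -m inch '[[[0,0,2],0],[[0,0,2],0],[[0,0,1],0],[[0,0,1],0],[[0,0,0],0]]'
python3 -m inch '[[[0,0,1],0],[[0,0,1],0],[[0,0,0],0]]'
```

```text
time: 11.7
ee_pos: [0.5212, 0.0808, 0.0428]
tcp_rot: [178.9, 89.9, -174.3]
wrist_force: [-6.7, -0.9, 5.0]
opening: -0.0004
time: 11.95
ee_pos: [0.5212, 0.0808, 0.0424]
tcp_rot: [179.7, 89.6, -173.5]
wrist_force: [-17.0, -2.0, 7.6]
opening: 0.0002
```

```bash
python3 -m inch '[[[0,0,-3],0],[[0,0,-8],0],[[-15,0,-8],0],[[-30,0,0],0],[[-35,0,0],0],[[-30,0,0],0],[[-10,0,0],0],[[0,0,0],0]]'
python3 - <<'E'
from h import *
Y=np.radians(6.85)
a=np.array([np.cos(Y),np.sin(Y),0]);b=np.array([-a[1],a[0],0]); M=np.array([.5888,.0887,0])
for xl,z in((-.066,.138),(-.049,.138),(-.03,.148)):
    p=M+(xl+.06)*a+.034*b; p[2]=z; go(p,96.85); 
t=cam("top");s=cam("scene")
C=M+.0535*a+[0,0,.1225]; n=np.array([-a[0]*.5736,-a[1]*.5736,.8192])
for l in(.046,-.036): q=C+.042*n+l*b; print(proj(t,q),proj(s,q))
E
```

```text
time: 12.62
ee_pos: [0.5066, 0.0791, 0.1661]
tcp_rot: [1.7, 89.7, 8.5]
wrist_force: [0.3, 0.4, -0.2]
opening: -0.0004
tcp [0.5066 0.0791 0.1661] jaw 96.8 turn -0.0008 shift before turn [28.6 33.8 76.5] after [28.6 33.7 76.6] F [ 0.3  0.4 -0.2] op -0.0004 t 12.62 q6 2.1
tcp [0.5066 0.0791 0.1661] jaw 96.8 turn -0.0008 shift before turn [28.6 33.8 93.5] after [28.6 33.7 93.6] F [ 0.3  0.4 -0.2] op -0.0004 t 12.62 q6 2.1
tcp [0.5066 0.0791 0.1661] jaw 96.8 turn -0.0008 shift before turn [ 18.8  33.8 112.6] after [ 18.8  33.7 112.6] F [ 0.3  0.4 -0.2] op -0.0004 t 12.62 q6 2.1
[253.7 169.4] [307.8 239.3]
[293.9 164.8] [279.9 207.6]
```

```bash
python3 -m inch '[[[0,15,15],0],[[0,15,25],0],[[5,4,22],0],[[14,0,10],0],[[9,0,3],0],[[0,0,0],0]]'
python3 -m inch '[[[0,0,6],0],[[0,0,6],0],[[0,0,4],0],[[0,0,3],0],[[0,0,0],0]]'
python3 - <<'E'
from h import *
go(np.array([.598,.1222,.14]),96.85);s=cam("scene"); crop(s,"s10",230,160,130,110,6)
E
```

```text
time: 13.22
ee_pos: [0.5742, 0.1209, 0.1302]
tcp_rot: [-174.1, 89.6, -167.3]
wrist_force: [0.4, -0.6, 0.4]
opening: 0.0002
time: 13.63
ee_pos: [0.5953, 0.1237, 0.1355]
tcp_rot: [4.1, 89.9, 10.8]
wrist_force: [-0.0, 0.4, 1.2]
opening: -0.0002
tcp [0.5953 0.1237 0.1355] jaw 96.79 turn -0.0011 shift before turn [-4.5 -1.8  2.5] after [-4.5 -1.8  2.5] F [-0.   0.4  1.2] op -0.0002 t 13.63 q6 5.0
```

View pics/s10.png

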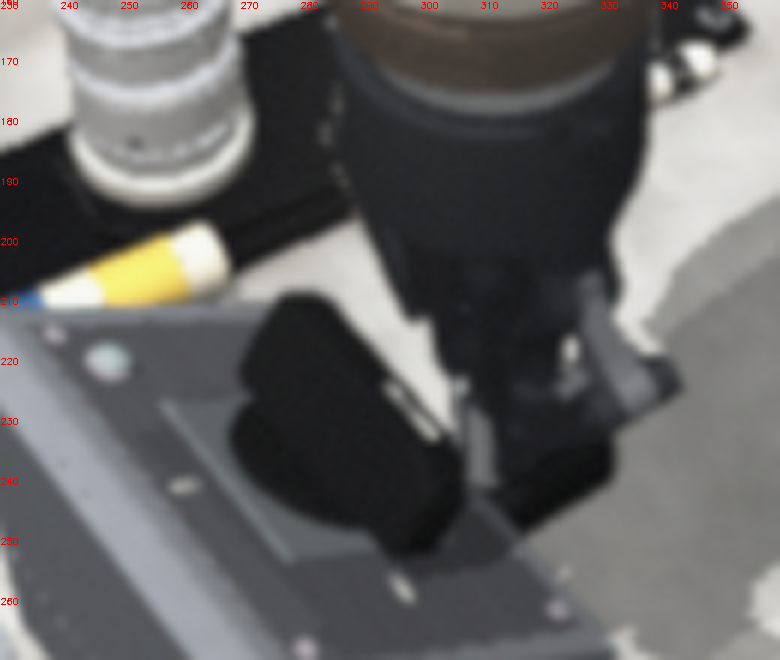

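```bash
python3 -m inch '[[[0,0,2],0],[[-1,0,2],0],[[-1,0,2],0],[[-1,0,2],0],[[0,0,0],0]]'
python3 -m inch '[[[-1,0,2],0],[[-1,0,2],0],[[-1,0,2],0],[[-1,0,2],0],[[0,0,0],0]]'
python3 - <<'E'
from h import *
s=cam("scene"); crop(s,"s11",230,160,130,110,6)
E
```

```text
time: 14.1
ee_pos: [0.6012, 0.1252, 0.1381]
tcp_rot: [158.9, 89.8, 165.8]
wrist_force: [-9.8, 1.3, 4.1]
opening: -0.0002
time: 14.52
ee_pos: [0.6096, 0.126, 0.1427]
tcp_rot: [161.1, 89.9, 168.0]
wrist_force: [-7.8, 0.5, 4.5]
opening: 0.0005
```

View pics/s11.png

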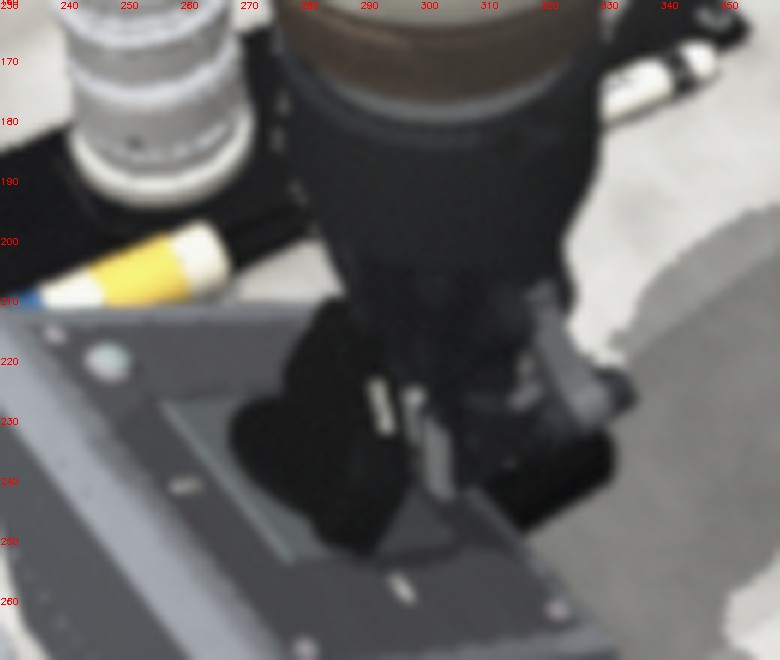

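The bar is turning: the white pointer line is now steeper, at about (293,228) px. I'll keep pushing.

```bash
python3 -m inch '[[[-1,0,2],0],[[-1,0,2],0],[[-1,0,2],0],[[-1,0,2],0],[[0,0,0],0]]'
python3 -m inch '[[[-1,0,2],0],[[-1,0,2],0],[[-1,0,2],0],[[0,0,0],0]]'
python3 - <<'E'
from h import *
s=cam("scene"); crop(s,"s12",230,160,130,110,6)
E
```

```text
time: 14.98
ee_pos: [0.619, 0.1267, 0.1462]
tcp_rot: [4.1, 90.0, 10.9]
wrist_force: [-0.7, -1.0, 0.3]
opening: 0.0001
time: 15.32
ee_pos: [0.625, 0.1274, 0.1491]
tcp_rot: [5.1, 90.0, 11.9]
wrist_force: [0.4, -0.3, 0.4]
opening: 0.0001
```

View pics/s12.png

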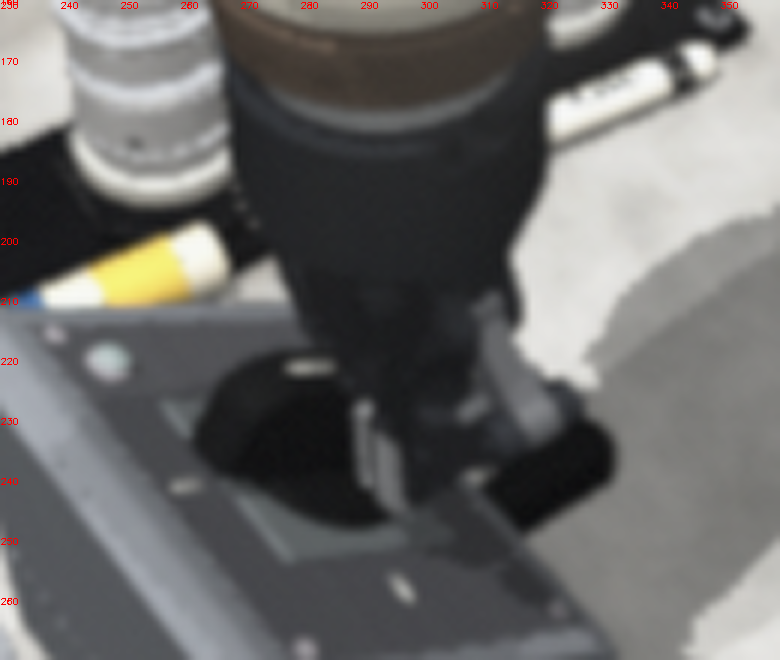

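It has snapped: the pointer line is now at about (281,221) px, up the slope. I'll retreat and check.

```bash
python3 -m inch '[[[0,3,-3],0],[[-10,5,-10],0],[[-30,0,-15],0],[[-35,0,-20],0],[[-25,0,-30],0],[[0,0,-38],0],[[0,0,-38],0],[[0,0,-38],0]]'
python3 -m inch '[[[0,0,-38],0],[[0,0,-30],0],[[0,0,-10],0],[[0,0,0],0],[[0,0,0],0]]'
python3 - <<'E'
from h import *
t=cam("top"); s=cam("scene"); crop(t,"t13",225,115,150,150,4); crop(s,"s13",215,150,190,150,4)
g=t["color"].astype(int).min(2)
for u in(256,308): v=int(round(222.4027-.117676*u)); print(u,v,g[v-5:v+4,u])
E
```

```text
time: 16.03
ee_pos: [0.4306, 0.1125, 0.2498]
tcp_rot: [11.2, 89.9, 18.0]
wrist_force: [-0.1, 0.2, 1.9]
opening: -0.0001
time: 16.45
ee_pos: [0.3556, 0.1036, 0.2497]
tcp_rot: [9.8, 89.9, 16.6]
wrist_force: [0.1, 1.2, 0.7]
opening: 0.0002
256 192 [124 130  89  45  51 199 175  93  82]
308 186 [120 122  86  44  84 206 149  89  89]
```

View pics/t13.png

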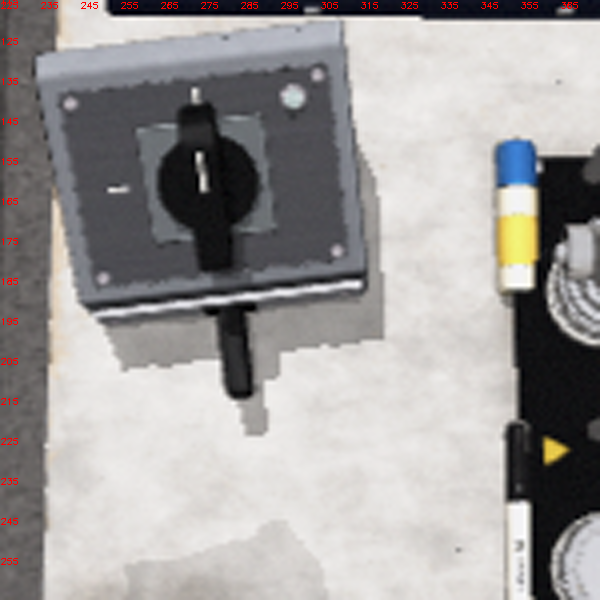

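View pics/s13.png

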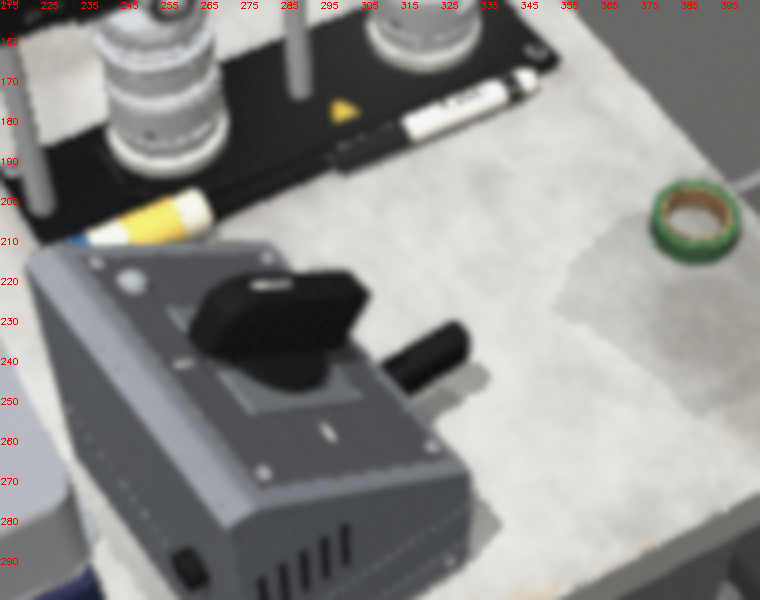

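The switch's pointer line, at about (275,158) px in the top view, is aligned with the "on" mark at (274,139). The tray plate is still flush along the front. The marker and glue stick haven't moved, and the arm is clear, so I'll hand in.

```bash
python3 -c "
from workcell import bot
print(bot.job_done())"
```

```text
the job is handed in; nothing more can be done
None
```

I slid the badge tray into the lamp's slot with its grip facing out, then turned the switch to on and let go. The job was handed in at about 16.5 s with the arm clear of everything.

- **Tray:** I held it by its grip, lifted it level and pushed it in until it met a hard stop at about 21 N. After letting go, I pushed the end of the grip with closed fingers and met the same stop at about 17 N. The front plate measured parallel to the lamp's front (6.9° against about 6.8°). It sat within about 1 mm of where it should be, and the last picture showed it unchanged.
- **Switch:** I pushed the pointer end up the slope with closed fingers. It snapped over as the push force dropped from about 8 N to zero. The last picture shows the pointer line in line with the "on" mark.
- **Marker and glue stick:** both are in the same place in the pictures before and after.
- **Not checked directly:** the badges cannot be seen inside the slot. They were in their recesses in the last pictures before they went out of sight, and the forces during the slide stayed under 5 N.
- **Disagreement:** the two cameras differed by about 4 mm sideways. I used values between the two, corrected by where the gripper closed on the tray, and the tray went in without catching.

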